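Take a right-angle probe out of its guarded dock and clamp it in the V-block

ROBOT

A 6-joint arm with a two-finger parallel gripper is mounted at the origin on a cart in front of the work surface, level with it; the furniture and walls round the work are solid. World frame = base frame: x ahead of the robot, y to its left, z up, the work surface at z = 0. Lengths are in mm, angles in rad, forces in N, time in s.
With the tool pointing down it reaches from about 250 to 775 mm from the base axis. Payload 4 kg.
Tool frame: the origin (TCP) lies on the mounting face of the last link; the fingertips stand nose_length ahead of it and the grasp point (between the pads) lies 180 mm ahead of it (nose_length is the distance from the TCP to the fingertips, in mm); z points along the fingers, y is the direction in which the jaws open and shut (so a half turn about z gives the same grasp; the last joint's range is limited). The gripper opens to 94 mm and grips with 3 to 60 N. Pads are 16 mm wide; open, the fingers measure 119 mm over their backs; the gripper's body (75 mm by 177 mm) begins 78 mm behind the grasp point.
Start: joints at [1.005, 0.087, 1.371, -0, 1.684, -0.103], TCP at [245.553, 492.142, 404.706] pointing down, gripper open.
Joint ranges: [-3.1, 3.1], [-0.76, 2.03], [0.27, 2.55], [-1.08, 4.22], [0.17, 2.65], [-2.57, 2.57]. Speed limits (rad/s): [2.79, 2.79, 3.14, 3.14, 3.14, 3.14].

INTERFACE

Orientations are given as a rotation vector (axis times angle).
In Python, from plant import movep, line_to, set_joints, set_gripper, dwell, ik, get_image, camera_info, IKError, close_job, read_t, read_qpos, read_joint_velocities, read_effort, read_ee_pos, read_orientation, read_ft_force, read_wrist_torque, read_opening, nose_length gives the robot as it stands. Calls block until the motion is done:
- movep(position, orientation): joint-space move of the TCP to a pose.
- line_to(position, attitude=None, v=150): straight line of the TCP; attitude=None keeps the orientation; v is the mean speed in mm/s.
- set_joints(angles): joint-space move.
- set_gripper(opening, effort=None): opening from 0.0 (shut) to 1.0 (fully open); effort is the grip in N (None keeps the last); returns when the fingers have stopped.
- dwell(seconds).
- ik(position, orientation): joint angles nearest the present ones, or None.
- get_image(name): name is "side" or "top"; returns (picture, depth): 400x640x3 uint8, red, green, blue; 400x640 float32, mm along the optical axis (not along the pixel's ray), 0 where there is no reading.
- camera_info(name): a dict with "fx", "fy", "cx", "cy" (pixels), "R" (3x3) and "t" (3): a world point X has camera coordinates R X + t. Camera axes: x right, y down, z forward; pixel columns grow to the right and rows downward; lengths in mm; the calibration is good to about 2 mm. A picture is of the moment at which its call begins. camera_info takes no time and is no camera call.
A pose or a line that the arm cannot do raises IKError and nothing moves.
- close_job(): hands the job in, once; it reports no verdict.
Readings, each from a call of its own:
- read_t(): time.
- read_qpos(): joint angles.
- read_joint_velocities(): joint speeds.
- read_effort(): joint torques, N m.
- read_ee_pos(): TCP position.
- read_orientation(): TCP orientation.
- read_ft_force(): force on the tool from outside, world axes, zero at the start.
- read_wrist_torque(): the same for the moment, N m.
- read_opening(): opening from 0.0 (shut) to 1.0 (fully open).
Only numpy, scipy, OpenCV 4.12 (cv2) and the standard library are available. Lean on these libraries where they do the work, as an engineer would, in place of code of your own. Each camera call takes 0.05 s, during which the arm holds its last target. There are 200 camera calls.

TASK

Take the right-angle probe out of its guarded dock without forcing it: turn it as you draw it out, so that its blue crossbar head slips through the narrow front opening. Lay its round shaft in the V-block, with the part between the two black bands in the V and the head flat on the white rest pad, then swing the yellow strap fully down over the shaft and let go. Leave the two brown bottles and the beaker standing where they are.

Things in the scene. Friction and masses are not known exactly. Their poses are not given: they have to be found in the camera images.
- probe_seat (a point): Loose L-shaped probe, 0.16 kg: round steel shaft, 14 mm diameter, with a blue head at a right angle on one end. Point on the shaft's axis midway between its two black bands, 56 mm from the corner where the centre lines meet. Axes: x along the shaft towards the head (corner at x = +56 mm, free end at -114 mm, bands at -24 and +24), y the way the head points, z up.
- probe_head (a point): Same probe, same axes: point on the head's centre line, 35 mm from the shaft's axis, at [0.056, 0.035, 0] in the probe_seat frame. The head is 16 mm wide (along x), 14 mm thick like the shaft, heavy, and spans y = -8 to +70 mm in the probe_seat frame, so it hooks to one side only.
- probe_grip (a point): Same probe, same axes: point on the shaft's axis 125 mm from the corner, 45 mm from the free end; a good place to grip, across the shaft from above.
- dock_gap (a point): Fixed dock, a low box with grey floor, aluminium walls, clear roof. Point: middle of its front opening, in the guard's outer face, at floor height (22 mm above the worktop). Axes: +x into the dock, y left when looking in, z up. Guard wall x = 0 to 5 mm; opening y = -18 to +18 mm, 28 mm high. A floor apron of the same height reaches x = -46 mm, y = -30 to +30 mm.
- dock_inside (a point): Middle of the dock's inner floor, at [0.049, 0.030, 0] in the dock_gap frame; same axes. In the dock_gap frame the inside spans x = 5 to 93, y = -35 to +95 mm, the outside y = -40 to +100 mm, back at x = 98 mm; roof 50 to 54 mm above the worktop. The probe starts flat on this floor (axis 29 mm up), shaft out through the opening to -x, head inside behind the +y guard wall.
- dock_edge (a point): Rounded guard edge on the +y side of the opening, at [0.0025, 0.018, 0.014] in the dock_gap frame; same axes. The probe's inner corner has to pass round this edge: a straight pull jams the head; turned clockwise from above by about 70 degrees as it comes, shaft swinging to the +y side and head pointing into the dock, it comes out head last.
- v_seat (a point): Fixed fixture: where probe_seat belongs, on the axis of a shaft seated in the V, mid-block, 40 mm above the worktop. Axes as the seated probe's: x along the V to the rest pad, y to the strap's hinge and the way the head points, z up. V 90 degrees, 30 mm wide; block x = -18 to +18, y = -22 to +22 mm, top 4 mm above this point. Base plate 10 mm thick, x = -37 to +78, y = -26 to +59 mm.
- rest_pad (a point): Middle of the top of the white rest pad that carries the head level; at [0.056, 0.037, -0.007] in the v_seat frame, same axes; pad 30 mm along x, 44 mm along y. There is nothing under a seated shaft beyond x = -37 mm, so fingers can straddle it there.
- strap (a joint): Angle of the yellow clamp strap on the fixture: 0 level across the V, its underside just above a seated shaft; 1.57 upright; 2.0 its stop, leaning away. Stiff hinge (about 0.05 N m): it stays where it is left. Above about 1.7 it is clear of the V; lower than that it stands in the shaft's way and must first be pushed back.
- strap_tip (a point): Point near the free end of the strap, 60 mm from its hinge axis, mid-width and mid-thickness. The strap is 20 mm wide, 5 mm thick, 66 mm long from the hinge, with a low lip on its upper side. The hinge axis is parallel to the V, 26 mm to +y and 10 mm above v_seat; the strap turns about it at x = 0.
- amber_a: Bystander, brown bottle with black cap and an orange-brown band, 45 mm wide, 92 mm tall; origin at the centre of its underside, z up.
- amber_b: Bystander, brown bottle with black cap and a dark red band, 45 mm wide, 92 mm tall; origin at the centre of its underside, z up.
- beaker: Bystander, small clear beaker, 48 mm wide, 58 mm tall; origin at the centre of its underside, z up.
Mind the look-alikes: they are no part of the job. What is shaped like the part that bears v_seat but pink is not meant.

How it is judged (in metres and radians):
At the end, for the whole second after the job is handed in: Shaft in the V: probe_seat within 12 mm of v_seat along the V, 4 mm across and in height, in line to 0.1 rad; head towards the hinge side, level on the rest pad (its point within 6 mm of the V axis height); strap below 0.12 rad; probe at rest (x of probe_seat in the frame of v_seat between -0.012 and 0.012 m and y of probe_seat in the frame of v_seat between -0.004 and 0.004 m and z of probe_seat in the frame of v_seat between -0.004 and 0.004 m and angle between the x axis of probe_seat and the x axis of v_seat, either way round below 0.1 rad and y of probe_head in the frame of v_seat above 0.028 m and z of probe_head in the frame of v_seat between -0.006 and 0.006 m and value of joint strap below 0.12 rad and linear speed of probe below 0.02 m/s); the robot touches nothing.
It fails at once if a bottle or the beaker is shifted by more than 30 mm or tipped (distance of any of amber_a, amber_b, beaker from where it was at the start of the episode above 0.03 m or angle between any of amber_a, amber_b, beaker's own z axis and vertical above 0.4 rad).
It fails at once if the probe is forced against the dock with more than 35 N (contact force between probe and dock above 35 N).
It also fails if it takes over 67 s, if anything falls off the work surface, if the arm or the gripper's body presses on something with over 40 N, if the wrist force passes 120 N, or if a joint passes its speed limit or range.

## Working session

There is one attempt and no reset: what is moved stays moved. The work goes in short steps, each a Python script; the robot and the scene stay as the last script left them, time stands still between calls to the robot, and variables do not carry over. Pictures are saved under pics/ and viewed, about 8 in all and at most 12, crops included, and the job is handed in when it is done.

```bash
mkdir -p pics; ls
python3 - <<'E'
from plant import *
import cv2, numpy as np
for n in("top","side"):
    im,d=get_image(n); cv2.imwrite(f"pics/{n}0.png",im[:,:,::-1]); np.savez(f"{n}0.npz",im=im,d=d)
    print(n,camera_info(n), d.min(), d.max())
print(nose_length, read_t(), read_orientation())
E
```

```text
pics
top {'fx': 400.7453971805319, 'fy': 400.7453971805319, 'cx': 326.8843662760734, 'cy': 201.1615515317336, 'R': array([[-0.02838155, -0.99908743, -0.03191861],
       [-0.99142581,  0.03220973, -0.12663886],
       [ 0.12755139,  0.02805073, -0.99143522]]), 't': array([179.78105605, 560.08204718, 890.58120011])} 0.0 1830.1627
side {'fx': 509.3156541650608, 'fy': 509.3156541650608, 'cx': 329.2469888384169, 'cy': 207.01615078729313, 'R': array([[ 0.97775665, -0.20917095, -0.01547424],
       [-0.13968276, -0.59434831, -0.7919841 ],
       [ 0.15646298,  0.7765292 , -0.61034559]]), 't': array([-538.13115421,  219.17391905,  756.84604478])} 0.0 1799.7971
199.2 0.1 [-7.20335384e-01 -3.05723181e+00  2.99711998e-03]
```

View pics/top0.png

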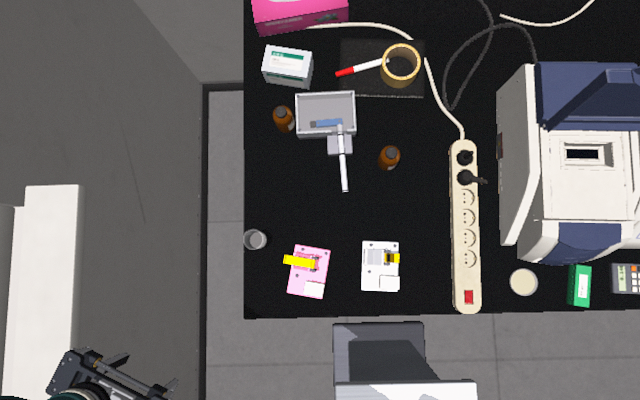

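View pics/side0.png

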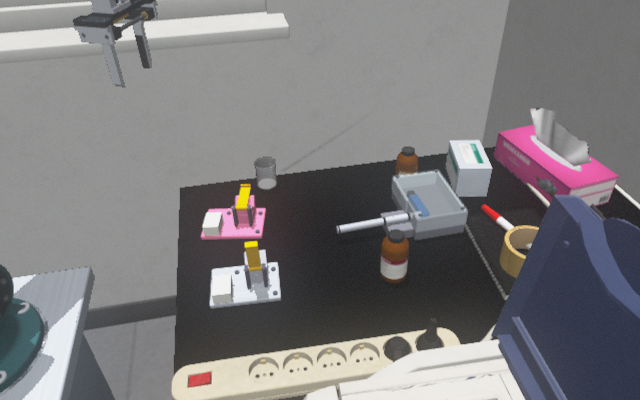

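The top view shows the dock at (325,113), with the shaft running out towards (346,190) and the head pointing image-left (+Y). The real white fixture is at (380,265), with its pad at (389,283). The pink one at (310,270) is the decoy, bottles are at (283,118) and (389,157), and the beaker is at (255,239). Next I'll measure from depth and take enlarged crops.

```bash
cat > h.py <<'E'
import numpy as np, cv2
from plant import *
def cloud(n,d):
    c=camera_info(n); v,u=np.mgrid[:400,:640]
    P=np.stack([(u-c["cx"])/c["fx"]*d,(v-c["cy"])/c["fy"]*d,d],-1)
    W=(P-c["t"])@c["R"]; W[d==0]=np.nan; return W
def ray(n,px,z):
    c=camera_info(n); R=c["R"]; o=-R.T@c["t"]
    r=R.T@np.array([(px[0]-c["cx"])/c["fx"],(px[1]-c["cy"])/c["fy"],1]); return o+r*(z-o[2])/r[2]
def proj(n,X):
    c=camera_info(n); p=c["R"]@np.asarray(X,float)+c["t"]; return p[:2]/p[2]*[c["fx"],c["fy"]]+[c["cx"],c["cy"]]
def hsv(im): return cv2.cvtColor(im,cv2.COLOR_RGB2HSV)
E
python3 - <<'E'
from h import *
out=np.zeros((600,800,3),np.uint8)
T=np.load("top0.npz");S=np.load("side0.npz")
cr=lambda im,x,y,w,h,W,H:cv2.resize(im[y:y+h,x:x+w],(W,H),interpolation=cv2.INTER_CUBIC)
out[:300,:400]=cr(T["im"],280,85,150,112,400,300)
out[:300,400:]=cr(T["im"],345,228,80,60,400,300)
out[300:,:400]=cr(S["im"],335,150,150,112,400,300)
out[300:,400:]=cr(S["im"],195,228,100,75,400,300)
cv2.imwrite("pics/crop1.png",out[:,:,::-1])
for n,F in(("top",T),("side",S)):
    im,d=F["im"],F["d"];W=cloud(n,d);H=hsv(im)
    tab=np.abs(W[...,2])<3
    print(n,"table z",np.nanmedian(W[...,2][(im.max(-1)<30)&(d>0)]))
    def st(name,m):
        m=m&(d>0); P=W[m]; v,u=np.nonzero(m)
        if len(P)<5: print(name,len(P));return
        print(name,len(P),"px",u.min(),u.max(),v.min(),v.max(),"p5",np.percentile(P,4,0).round(),"med",np.median(P,0).round(),"p95",np.percentile(P,96,0).round())
    box=lambda x0,x1,y0,y1:(W[...,0]>x0)&(W[...,0]<x1)&(W[...,1]>y0)&(W[...,1]<y1)
    blue=(H[...,0]>95)&(H[...,0]<125)&(H[...,1]>100)&(W[...,2]<80)
    st("blue",blue&box(400,900,-100,500))
    yel=(H[...,0]>20)&(H[...,0]<35)&(H[...,1]>180)&box(150,600,-100,400)
    k,l,s,c=cv2.connectedComponentsWithStats(yel.astype(np.uint8))
    for i in range(1,k):
        if s[i,4]>15: st(f"yel{i}",l==i)
    br=(H[...,0]>5)&(H[...,0]<18)&(H[...,1]>120)&box(400,900,-100,400)
    k,l,s,c=cv2.connectedComponentsWithStats(br.astype(np.uint8))
    for i in range(1,k):
        if s[i,4]>30: st(f"brown{i}",l==i)
for n,p in (("top",(255,239)),): print("beaker",ray(n,p,30))
E
```

```text
top table z 0.20447757309957534
blue 140 px 263 426 69 271 p5 [423. -30.  -2.] med [746. 147.   3.] p95 [834. 283.  57.]
yel1 81 px 390 399 253 262 p5 [425.  -3.  -1.] med [432.  23. 112.] p95 [440.  30. 118.]
yel2 269 px 283 314 254 268 p5 [419. 197.  49.] med [430. 231.  53.] p95 [444. 262.  58.]
yel3 21 px 385 388 254 261 p5 [425.  33.  54.] med [432.  35.  62.] p95 [440.  37.  75.]
brown4 303 px 272 294 105 132 p5 [744. 241.   1.] med [752. 259.  71.] p95 [801. 279.  84.]
brown5 311 px 378 400 145 170 p5 [640. -11.   0.] med [653.  25.  74.] p95 [692.  39.  84.]
side table z -1.225888874608842
blue 16 px 415 427 196 213 p5 [745. 105.  52.] med [749. 127.  54.] p95 [755. 150.  54.]
yel1 251 px 236 250 184 209 p5 [420. 196.   1.] med [433. 233.  53.] p95 [445. 331.  56.]
yel2 79 px 244 257 241 247 p5 [426.  16.  -1.] med [435.  21. 113.] p95 [444. 161. 115.]
yel3 24 px 249 259 266 269 p5 [427.  30.  51.] med [436.  32.  54.] p95 [442.  34.  56.]
brown1 170 px 397 417 153 166 p5 [750. 240.  68.] med [763. 248.  76.] p95 [783. 265.  82.]
brown8 462 px 382 408 236 260 p5 [645.  -5.  57.] med [658.   2.  73.] p95 [680.  22.  82.]
brown9 47 px 383 402 277 282 p5 [647.  -5.   4.] med [658.  -3.   7.] p95 [673.   4.  10.]
beaker [483.15697049 332.55630784  30.        ]
```

View pics/crop1.png

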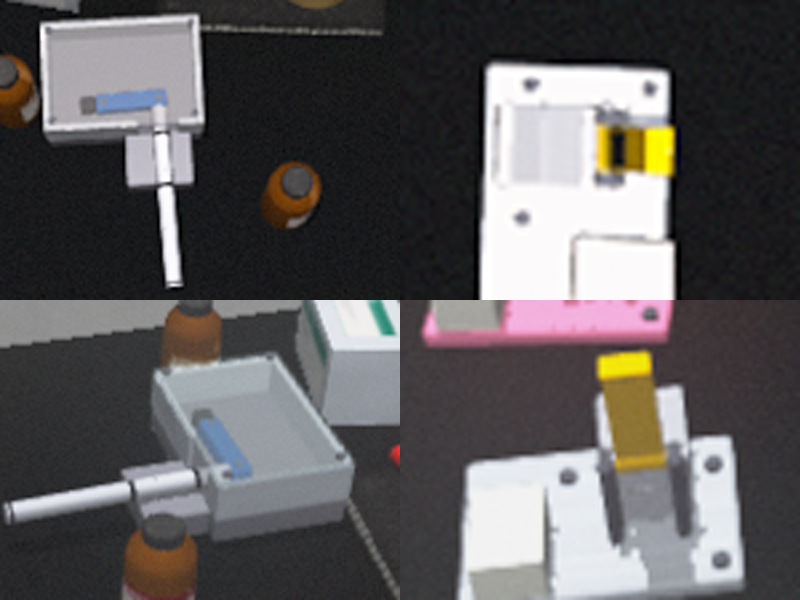

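Run:
```python
from h import *
def rect(n,mask,z,name):
    v,u=np.nonzero(mask); 
    cs,_=cv2.findContours(mask.astype(np.uint8),cv2.RETR_EXTERNAL,cv2.CHAIN_APPROX_NONE)
    c=max(cs,key=cv2.contourArea)[:,0].astype(float)
    P=np.array([ray(n,p,z)[:2] for p in c],np.float32)
    r=cv2.minAreaRect(P); print(name,n,"c",np.round(r[0],1),"size",np.round(r[1],1),"ang",round(r[2],1)); return cv2.boxPoints(r)
for n in("top","side"):
    F=np.load(n+"0.npz");im,d=F["im"],F["d"];W=cloud(n,d);H=hsv(im)
    Z=W[...,2]; box=lambda x0,x1,y0,y1:(W[...,0]>x0)&(W[...,0]<x1)&(W[...,1]>y0)&(W[...,1]<y1)
    notpink=~((H[...,1]>40)&((H[...,0]>150)))
    fx=box(330,500,-40,90)&notpink
    b=rect(n,fx&(Z>4),10,"plate+");print(b.round().tolist())
    pad=fx&(Z>26)&(Z<37)&(W[...,0]<415)&(H[...,1]<40); rect(n,pad,33,"pad"); print("padmed",np.nanmedian(W[pad],0).round(1))
    blk=fx&(Z>40)&(Z<48)&(H[...,1]<60);print("blk top",blk.sum(),np.nanpercentile(W[blk],[5,50,95],axis=0).round(1).tolist())
    dk=box(650,850,60,260)&(Z>46)&(Z<60)
    k,l,s,c=cv2.connectedComponentsWithStats(dk.astype(np.uint8)); i=1+np.argmax(s[1:,4])
    b=rect(n,l==i,54,"dock");print(b.round().tolist(),np.nanmedian(Z[l==i]))
    ap=box(640,712,60,170)&(Z>15)&(Z<27); print("apron",ap.sum(),np.nanpercentile(W[ap],[3,97],axis=0).round(1).tolist())
    # shaft outside
    sh=box(540,690,60,170)&(Z>26)&(Z<44)&(H[...,2]>60)
    k,l,s,c=cv2.connectedComponentsWithStats(sh.astype(np.uint8)); i=1+np.argmax(s[1:,4]); m=l==i
    b=rect(n,m,33,"shaft"); P=W[m]; q=cv2.fitLine(P[:,:2].astype(np.float32),cv2.DIST_HUBER,0,.01,.01).ravel()
    print("line",q.round(3).tolist(),"zmax",np.percentile(Z[m],95).round(1),"xmin",np.percentile(P[:,0],1).round(1))
    x0,x1=(300,345) if n=="top" else (395,435); m=np.zeros_like(m)
    m[:]=(H[...,0]>95)&(H[...,0]<125)&(H[...,1]>80); v,u=np.mgrid[:400,:640]; m&=(u>x0)&(u<x1)&((v<135) if n=="top" else (v>180))&(v>110 if n=="top" else v<225)
    b=rect(n,m,36,"head"); print(b.round().tolist(),m.sum())
    # axis of shaft by columns of bright pixels is left to line
    yl=(H[...,0]>18)&(H[...,0]<36)&(H[...,1]>150)&box(400,470,5,60)&(Z>45)
    P=W[yl]; print("strap",[ [int(z)]+np.median(P[np.abs(P[:,2]-z)<5],0).round(1).tolist()+[int((np.abs(P[:,2]-z)<5).sum())] for z in range(50,125,8) if (np.abs(P[:,2]-z)<5).any()])
```

```text
plate+ top c [413.1  45.2] size [ 86.1 115.5] ang 87.1
[[353.0, 5.0], [469.0, -1.0], [473.0, 85.0], [358.0, 91.0]]
pad top c [376.1  28.7] size [43.3 28.9] ang 88.5
padmed [376.7  28.2  33.5]
blk top 183 [[418.4, 39.8, 40.9], [433.8, 52.9, 44.0], [450.3, 82.1, 47.1]]
dock top c [774.2 161.4] size [100.8 139.9] ang 0.8
[[723.0, 231.0], [725.0, 91.0], [825.0, 92.0], [824.0, 232.0]] 54.118143314732215
apron 252 [[680.8, 101.7, 18.6], [711.3, 159.1, 25.1]]
shaft top c [638.3 123.7] size [103.7  13.7] ang 3.1
line [0.9990000128746033, 0.05400000140070915, 637.7750244140625, 123.78299713134766] zmax 38.1 xmin 588.3
head top c [755.3 153.4] size [15.  60.6] ang 3.1
[[746.0, 183.0], [749.0, 123.0], [764.0, 124.0], [761.0, 184.0]] 138
strap [[50, 432.6, 36.3, 54.5, 6], [58, 433.7, 36.1, 55.8, 13], [66, 431.5, 35.0, 63.3, 11], [74, 433.8, 33.8, 72.3, 9], [82, 432.8, 32.6, 79.4, 2], [90, 432.8, 29.9, 90.1, 10], [98, 435.0, 28.4, 97.7, 10], [106, 431.9, 26.9, 105.6, 12], [114, 431.9, 20.6, 114.9, 50], [122, 435.9, 20.6, 117.6, 7]]
plate+ side c [418.4  72.6] size [150.3 114.3] ang 86.1
[[356.0, 
[... 248 characters left out ...]
5] ang 0.4
[[725.0, 266.0], [726.0, 81.0], [829.0, 82.0], [828.0, 266.0]] 53.58030062565625
apron 208 [[666.9, 104.2, 17.3], [711.1, 157.6, 26.2]]
shaft side c [640.2 119.6] size [101.9  20. ] ang 2.7
line [0.9990000128746033, 0.039000000804662704, 638.4940185546875, 119.42400360107422] zmax 36.3 xmin 591.1
head side c [758.1 150.2] size [16.  67.4] ang 2.2
[[749.0, 184.0], [751.0, 116.0], [767.0, 117.0], [765.0, 184.0]] 154
strap [[50, 436.0, 31.3, 52.6, 32], [58, 435.4, 31.4, 57.3, 43], [66, 435.4, 30.1, 65.8, 45], [74, 435.0, 28.7, 73.9, 45], [82, 435.2, 27.0, 82.2, 43], [90, 434.9, 25.5, 90.0, 45], [98, 435.2, 23.9, 98.0, 46], [106, 436.0, 22.3, 103.4, 20], [114, 435.2, 19.6, 113.3, 80]]
```

Sizes agree with what was given: plate 86x115 mm, pad 43x29, dock about 101x140, shaft end to corner about 170. The strap is at about 1.745 rad, clear of the V. The two cameras disagree by roughly (3,-4) mm, so I'll use the mean and settle it after gripping, which centres the shaft in the jaws. Next I'll plan the planar withdrawal and grip the probe.

```bash
cat > plan.py <<'E'
import numpy as np
from scipy.sparse import coo_matrix
from scipy.sparse.csgraph import dijkstra
def samp(x0,x1,y0,y1,s=1.5):
    X=np.linspace(x0,x1,max(2,int((x1-x0)/s)+1));Y=np.linspace(y0,y1,max(2,int((y1-y0)/s)+1))
    return np.vstack([np.c_[X,X*0+y0],np.c_[X,X*0+y1],np.c_[Y*0+x0,Y],np.c_[Y*0+x1,Y]])
WALL=np.vstack([samp(0,5,18,100),samp(0,5,-40,-18),samp(5,93,-37,-35),samp(5,93,95,97),samp(93,98,-40,100)])
FW=np.vstack([WALL,samp(-46,0,-30,30)])
def sd(P,x0,x1,y0,y1):
    q=np.abs(P-[(x0+x1)/2,(y0+y1)/2])-[(x1-x0)/2,(y1-y0)/2]
    return np.hypot(*np.maximum(q,0).T)+np.minimum(q.max(-1).T,0)
def clr(cx,cy,a):
    c,s=np.cos(a),np.sin(a);R=np.array([[c,-s],[s,c]])
    L=(WALL-[cx,cy])@R; F=(FW-[cx,cy])@R
    return min(sd(L,-170,8,-7,7).min(),sd(L,-8,8,-8,70).min(),sd(F,-133,-117,-21,21).min())
def path(start,goal=(-86,0,-70)):
    xs=np.arange(-96,60,3.);ys=np.arange(-24,40,2.);As=np.arange(6,-91,-4.)
    C=np.array([[[clr(x,y,np.radians(a)) for a in As] for y in ys] for x in xs])
    n=C.size;I=np.arange(n).reshape(C.shape);r=[];c=[];w=[]
    cost=1/np.clip(C,.3,9)**2
    for d in np.ndindex(3,3,3):
        d=np.array(d)-1
        if not d.any(): continue
        s0=tuple(slice(max(0,-k),m-max(0,k)) for k,m in zip(d,C.shape)); s1=tuple(slice(max(0,k),m+min(0,k) if k<0 else m) for k,m in zip(d,C.shape))
        ok=(C[s0]>.5)&(C[s1]>.5); L=np.linalg.norm(d*[3,2,4*.8])
        r.append(I[s0][ok]);c.append(I[s1][ok]);w.append((L*(cost[s0]+cost[s1]))[ok])
    G=coo_matrix((np.concatenate(w),(np.concatenate(r),np.concatenate(c))),(n,n)).tocsr()
    idx=lambda p:I[np.abs(xs-p[0]).argmin(),np.abs(ys-p[1]).argmin(),np.abs(As-p[2]).argmin()]
    D,pr=dijkstra(G,indices=idx(start),return_predecessors=True); k=idx(goal);out=[]
    while k>=0: out.append(k);k=pr[k]
    i,j,l=np.unravel_index(out[::-1],C.shape)
    return np.c_[xs[i],ys[j],As[l],C[i,j,l]]
E
python3 - <<'E'
from plan import *
p=path((31,-1,2)); np.save("path.npy",p); print(p.round(1).tolist())
E
cat >> h.py <<'E'
from scipy.spatial.transform import Rotation as Ro
NP=180.
def tool(g,yaw):  # grasp point (mm) and probe yaw -> TCP pose (tool x = -probe x)
    return [g[0],g[1],g[2]+NP],(Ro.from_euler('z',yaw+np.pi)*Ro.from_euler('x',np.pi)).as_rotvec()
E
python3 - <<'E'
from h import *
set_gripper(.6,40)
movep(*tool((633,121.7,130),.048)); print(read_qpos().round(2) if hasattr(read_qpos(),'round') else read_qpos())
p,o=tool((633,121.7,30),.048); line_to(p,o,v=120); print(read_ft_force())
set_gripper(0,50); print(read_opening()*94,read_ft_force(),read_wrist_torque(),read_t())
for n in("top","side"):
    im,d=get_image(n); np.savez(f"{n}1.npz",im=im,d=d)
E
```

```text
[[30.0, -2.0, 2.0, 7.9], [30.0, -2.0, -2.0, 9.9], [27.0, -2.0, -6.0, 10.1], [24.0, -4.0, -10.0, 10.1], [21.0, -4.0, -14.0, 9.3], [18.0, -4.0, -18.0, 8.4], [15.0, -4.0, -22.0, 7.8], [12.0, -4.0, -26.0, 7.5], [9.0, -4.0, -30.0, 6.1], [9.0, -4.0, -34.0, 5.8], [6.0, -2.0, -38.0, 5.1], [3.0, -2.0, -42.0, 3.9], [3.0, -2.0, -46.0, 4.7], [0.0, -2.0, -50.0, 4.1], [-3.0, -4.0, -54.0, 5.1], [-3.0, -4.0, -58.0, 5.5], [-6.0, -4.0, -62.0, 6.3], [-6.0, -4.0, -66.0, 7.2], [-9.0, -4.0, -70.0, 7.9], [-12.0, -4.0, -74.0, 8.5], [-15.0, -4.0, -78.0, 8.8], [-18.0, -4.0, -78.0, 8.7], [-21.0, -4.0, -82.0, 8.8], [-24.0, -4.0, -82.0, 9.2], [-27.0, -4.0, -82.0, 9.3], [-30.0, -2.0, -86.0, 9.5], [-33.0, -2.0, -86.0, 9.3], [-36.0, -2.0, -86.0, 9.1], [-39.0, -2.0, -86.0, 8.9], [-42.0, -4.0, -86.0, 8.9], [-45.0, -4.0, -86.0, 9.1], [-48.0, -4.0, -86.0, 9.3], [-51.0, -4.0, -86.0, 9.5], [-54.0, -4.0, -86.0, 9.7], [-57.0, -4.0, -86.0, 9.6], [-60.0, -4.0, -86.0, 9.4], [-63.0, -4.0, -86.0, 9.2], [-66.0, -4.0, -86.0, 9.1], [-69.0, -4.0, -86.0, 9.1], [-72.0, -4.0, -86.0, 9.5], [-75.0, -4.0, -86.0, 10.8], [-78.0, -4.0, -82.0, 10.7], [-81.0, -4.0, -78.0, 13.8], [-84.0, -2.0, -74.0, 16.3], [-87.0, 0.0, -70.0, 18.6]]
[ 0.1   0.33  1.27  0.    1.54 -1.52]
[ 0.57890268 -0.50423587  0.22356996]
12.788505419454175 [0.71306332 0.37344259 0.75893217] [ 0.21009892 -0.07622269  0.04845504] 4.5583
```

Run:
```python
from h import *
out=np.zeros((400,800,3),np.uint8)
T=np.load("top1.npz");S=np.load("side1.npz")
cr=lambda im,x,y,w,h,W,H:cv2.resize(im[y:y+h,x:x+w],(W,H),interpolation=cv2.INTER_CUBIC)
out[:,:400]=cr(T["im"],290,85,120,120,400,400)
out[:,400:]=cr(S["im"],325,130,130,130,400,400)
cv2.imwrite("pics/grip.png",out[:,:,::-1])
print(read_ee_pos())
for n,F in(("top",T),("side",S)):
    im,d=F["im"],F["d"];W=cloud(n,d);Z=W[...,2];H=hsv(im)
    for (a,b) in((585,618),(648,690)):
        m=(W[...,0]>a)&(W[...,0]<b)&(W[...,1]>100)&(W[...,1]<145)&(Z>27)&(Z<44)
        P=W[m]; print(n,a,len(P),np.median(P,0).round(1), np.percentile(P,[3,97],axis=0).round(1).tolist())
    # gripper upper body: extent by depth
    m=(W[...,0]>560)&(W[...,0]<720)&(W[...,1]>20)&(W[...,1]<230)&(Z>100)&(Z<260)
    P=W[m]; print("body",len(P),np.percentile(P,[2,50,98],axis=0).round().tolist())
    v,u=np.mgrid[:400,:640]
    x0,x1=(300,345) if n=="top" else (395,435)
    m=(H[...,0]>95)&(H[...,0]<125)&(H[...,1]>80)&(u>x0)&(u<x1)&((v<135) if n=="top" else (v>180))&(v>110 if n=="top" else v<225)
    Q=np.array([ray(n,(a,b),36)[:2] for b,a in np.argwhere(m)],np.float32); r=cv2.minAreaRect(Q); print("head",r)
```

```text
[633.00597274 121.8641183  210.03732471]
top 585 76 [602.3 119.4  35. ] [[588.1, 112.5, 29.0], [616.7, 126.1, 38.6]]
  return _methods._mean(a, axis=axis, dtype=dtype,
  ret = um.true_divide(
Traceback (most recent call last):
IndexError: index -1 is out of bounds for axis 0 with size 0
```

View pics/grip.png

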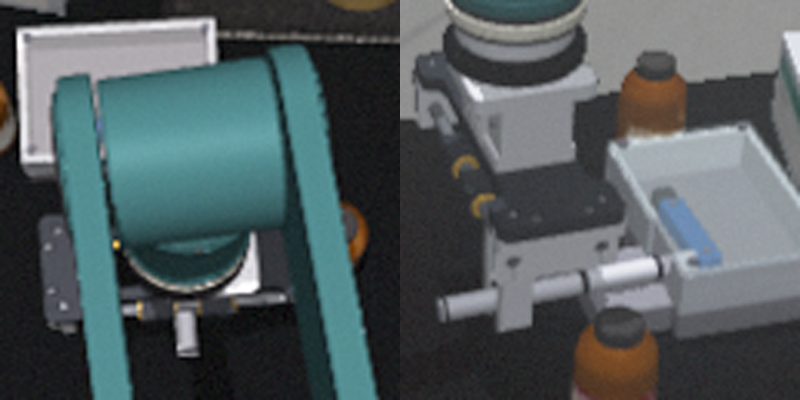

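The probe is gripped properly: in the side view the shaft sits between the fingers at about (515,285) and the head is still inside the dock. I'll finish the camera bias comparison on the side view.

Run:
```python
from h import *
def fit(n,F,a,b,xs):
    im,d=F["im"],F["d"];W=cloud(n,d);Z=W[...,2]
    m=(W[...,0]>a)&(W[...,0]<b)&(W[...,1]>100)&(W[...,1]<145)&(Z>30)&(Z<42); P=W[m]
    if len(P)<15: return None
    q=np.polyfit(P[:,0],P[:,1],1); return len(P),round(float(np.polyval(q,xs)),1),round(float(q[0]),3),np.median(P[:,2]).round(1)
for n in("top","side"):
  for k in"01":
    F=np.load(n+k+".npz"); print(n,k,"tail",fit(n,F,588,614,602),"front",fit(n,F,650,680,665))
F=np.load("side1.npz");W=cloud("side",F["d"]);Z=W[...,2];H=hsv(F["im"])
m=(W[...,0]>560)&(W[...,0]<720)&(W[...,1]>20)&(W[...,1]<230)&(Z>95)&(Z<118); P=W[m]; print("body lower slab",len(P),np.percentile(P,[2,50,98],axis=0).round().tolist())
m=(W[...,0]>600)&(W[...,0]<670)&(W[...,1]>90)&(W[...,1]<118)&(Z>15)&(Z<75); P=W[m]; print("finger",len(P),np.percentile(P,[4,50,96],axis=0).round(1).tolist())
for k in"01":
    im=np.load(f"side{k}.npz")["im"];H=hsv(im);v,u=np.mgrid[:400,:640]
    m=(H[...,0]>95)&(H[...,0]<125)&(H[...,1]>80)&(u>395)&(u<435)&(v>180)&(v<225)
    r=cv2.minAreaRect(np.array([ray("side",(a,b),36)[:2] for b,a in np.argwhere(m)],np.float32)); print("head",k,np.round(r[0],1),np.round(r[1],1),round(r[2],1))
```

```text
top 0 tail (64, 121.9, 0.101, np.float64(35.2)) front (73, 125.1, 0.05, np.float64(34.8))
top 1 tail (64, 119.3, 0.118, np.float64(35.2)) front None
side 0 tail (68, 118.9, 0.024, np.float64(34.3)) front (89, 122.1, 0.059, np.float64(34.0))
side 1 tail (69, 116.9, 0.073, np.float64(34.0)) front (91, 120.3, 0.083, np.float64(33.8))
body lower slab 253 [[599.0, 39.0, 108.0], [625.0, 42.0, 113.0], [669.0, 195.0, 118.0]]
finger 293 [[603.8, 101.2, 21.4], [631.2, 105.1, 32.3], [663.7, 117.3, 52.9]]
head 0 [758.1 150.2] [16.  67.4] 2.2
head 1 [756.3 150.3] [18.4 67.2] 3.8
```

Run:
```python
from h import *
import sys
gap=np.array([726.,131.]); dy=.01; D=124.; Z=33.
p=np.load("path.npy")[1:,:3]; p=np.vstack([p[:23],p[28],p[40:]])
p[:2,1]=[-3,-3]
R=Ro.from_euler('z',dy).as_matrix()[:2,:2]
line_to(tool((633,121.86,Z),.048)[0],None,v=30); f0=np.array(read_ft_force()); print("lifted",f0.round(1),np.round(read_wrist_torque(),2))
M=0
for k,(x,y,a) in enumerate(p):
    c=gap+R@[x,y]; yaw=np.radians(a)+dy
    g=c-D*np.array([np.cos(yaw),np.sin(yaw)])
    line_to(*tool((g[0],g[1],Z),yaw),v=70)
    f=np.array(read_ft_force())-f0; n=np.linalg.norm(f[:2]); M=max(M,n)
    if n>6: print("force",k,(x,y,a),f.round(1))
    if n>14: print("STOP",k,(x,y,a));break
print("max",M,read_t(),read_ee_pos(),read_opening()*94,np.round(read_wrist_torque(),2))
im,d=get_image("side"); cv2.imwrite("pics/out.png",im[100:300,280:520,::-1].repeat(2,0).repeat(2,1)); np.savez("side2.npz",im=im,d=d)
im,d=get_image("top"); np.savez("top2.npz",im=im,d=d)
```

```text
lifted [ 0.2 -0.3 -1.7] [ 0.06  0.06 -0.01]
max 1.6133721067794107 12.95 [595.69677422 246.24708995 213.07843271] 12.53827532948233 [ 0.05  0.16 -0.01]
```

View pics/out.png

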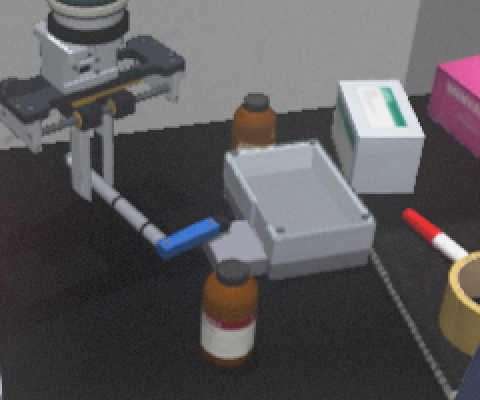

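The probe came out with at most 1.6 N of lateral force. The side view shows the head outside the opening, with its ends at about (165,245) and (215,228) in the crop. Next I'll check that it is level and find its true corner distance, then lift and carry it to above the V.

```bash
cat >> h.py <<'E'
def probe_meas(n,im,d,box,zlo):
    W=cloud(n,d);Z=W[...,2];H=hsv(im); b=(W[...,0]>box[0])&(W[...,0]<box[1])&(W[...,1]>box[2])&(W[...,1]<box[3])&(Z>zlo)
    B=W[b&(H[...,0]>95)&(H[...,0]<128)&(H[...,1]>90)]
    pc=np.percentile(B,[5,50,95],axis=0).round(1).tolist() if len(B) else None
    q=cv2.fitLine(B.astype(np.float32),cv2.DIST_HUBER,0,.01,.01).ravel().round(3).tolist() if len(B) else None
    print(n,"head",len(B),pc,q); return B
E
python3 - <<'E'
from h import *
for n in("top","side"):
    F=np.load(n+"2.npz"); probe_meas(n,F["im"],F["d"],(600,740,90,180),15)
    W=cloud(n,F["d"]);H=hsv(F["im"]);Z=W[...,2]
    m=(W[...,0]>595)&(W[...,0]<640)&(W[...,1]>142)&(W[...,1]<225)&(Z>20)&(Z<55)
    P=W[m]; print("shaft",len(P),[(y,np.median(P[np.abs(P[:,1]-y)<8],0).round(1).tolist()) for y in(150,170,190,210)])
# lift & carry, stop above the V
p,o=tool((595.7,246.2,200),np.radians(-70)+.01); line_to(p,o,v=200)
v=np.array([435.8,61.4]); yaw=np.pi-.055-2*np.pi
g=v-68*np.array([np.cos(yaw),np.sin(yaw)]); print("g",g)
movep(*tool((g[0],g[1],200),yaw)); print(np.round(read_qpos(),2),read_t())
line_to(tool((g[0],g[1],110),yaw)[0],None,v=150)
for n in("top","side"):
    im,d=get_image(n); np.savez(f"{n}3.npz",im=im,d=d); probe_meas(n,im,d,(330,440,-30,110),70)
    if n=="side": cv2.imwrite("pics/above.png",im[150:320,170:370,::-1].repeat(3,0).repeat(3,1))
print(read_ft_force(),read_wrist_torque(),read_t())
E
```

```text
top head 186 [[633.4, 122.5, 32.4], [661.7, 135.8, 36.2], [689.2, 147.7, 39.3]] [0.9269999861717224, 0.37400001287460327, -0.00800000037997961, 661.6060180664062, 135.53500366210938, 36.18600082397461]
shaft 136 [(150, [629.0, 150.2, 34.9]), (170, [620.8, 170.2, 36.1]), (190, [614.0, 189.1, 35.9]), (210, [nan, nan, nan])]
side head 319 [[635.5, 119.4, 25.1], [662.3, 131.1, 34.6], [692.1, 145.3, 37.0]] [0.9399999976158142, 0.3400000035762787, 0.027000000700354576, 664.1500244140625, 131.07699584960938, 33.827999114990234]
shaft 256 [(150, [629.8, 149.8, 34.6]), (170, [622.0, 171.1, 35.3]), (190, [614.3, 190.1, 35.3]), (210, [606.5, 210.3, 36.4])]
g [503.69717592  57.6618853 ]
[ 0.   -0.    1.51  0.    1.63  1.63] 15.525
top head 274 [[354.9, 9.6, 110.7], [374.6, 30.3, 113.6], [419.5, 62.1, 478.9]] [0.008999999612569809, -0.04800000041723251, 0.9990000128746033, 375.3139953613281, 32.67900085449219, 167.72500610351562]
side head 279 [[369.5, 6.6, 110.8], [377.6, 33.6, 112.5], [384.7, 65.5, 114.9]] [0.04600000008940697, -0.10300000011920929, 0.9940000176429749, 378.1579895019531, 33.45199966430664, 129.093994140625]
[-0.3591466  -1.21833055 -1.79630016] [ 0.00945064 -0.04911688  0.01593613] 16.375
  return _methods._mean(a, axis=axis, dtype=dtype,
  ret = um.true_divide(
```

View pics/above.png

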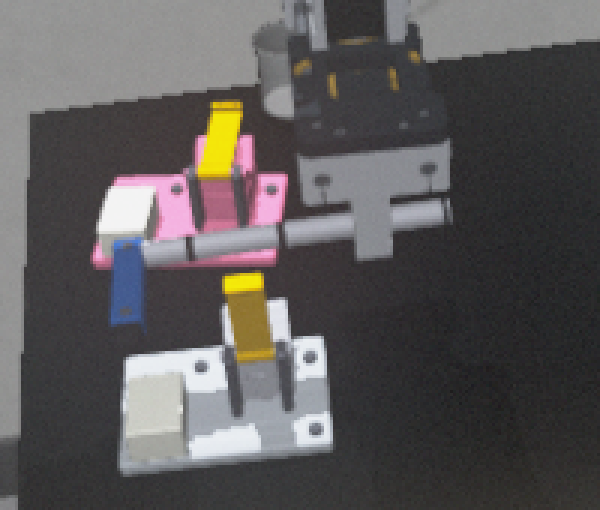

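The probe is level. It hangs about 2 mm too far towards -X relative to the pad, by the same offset in both cameras. I'll correct that and lower it with force checks, using lateral force to centre it in the V.

Run:
```python
from h import *
yaw=np.pi-.055-2*np.pi; g=np.array([505.7,57.6]); 
line_to(*tool((*g,110),yaw),v=60)
line_to(tool((*g,56),yaw)[0],None,v=120); f0=np.array(read_ft_force()); print("f0",f0.round(2),np.round(read_wrist_torque(),2))
for z in np.arange(52,40.4,-1):
    line_to(tool((*g,z),yaw)[0],None,v=40); dwell(.1)
    f=np.array(read_ft_force())-f0; print(z,f.round(2),np.round(read_wrist_torque(),2))
    if abs(f[1])>2: g[1]+=np.clip(.12*f[1],-1,1)
    if f[2]>12: break
print(g,read_t())
for n in("top","side"):
    im,d=get_image(n); np.savez(f"{n}4.npz",im=im,d=d); probe_meas(n,im,d,(330,440,-30,110),20)
    if n=="side": cv2.imwrite("pics/low.png",im[190:320,180:340,::-1].repeat(4,0).repeat(4,1))
```

```text
f0 [-0.37  0.06 -1.23] [ 0.06 -0.03  0.02]
52.0 [-0.09 -0.56 -0.74] [ 0.07 -0.06  0.03]
51.0 [0.52 0.58 0.21] [ 0.03 -0.08  0.05]
50.0 [ 0.48 -0.63  0.12] [0.02 0.03 0.  ]
49.0 [-0.54  0.56 -0.77] [ 0.   -0.09 -0.03]
48.0 [ 0.31 -0.35  0.49] [ 0.03 -0.01  0.03]
47.0 [ 0.5   0.53 -0.67] [ 0.06 -0.02 -0.02]
46.0 [ 0.02 -0.89 -0.47] [ 0.02  0.01 -0.05]
45.0 [ 0.96  0.52 -0.59] [-0.    0.03  0.  ]
44.0 [ 0.51  0.02 -0.2 ] [ 0.15  0.02 -0.03]
43.0 [0.86 0.78 0.78] [ 0.11  0.01 -0.02]
42.0 [-0.59 -0.46  0.89] [ 0.16  0.06 -0.09]
41.0 [0.48 1.19 2.14] [ 0.22  0.07 -0.07]
[505.7  57.6] 21.425
top head 220 [[369.4, 9.6, 45.0], [376.7, 31.8, 48.7], [418.3, 64.9, 431.1]] [0.050999999046325684, -0.052000001072883606, 0.996999979019165, 378.95001220703125, 34.112998962402344, 95.75]
side head 254 [[371.4, 7.6, 45.5], [378.2, 35.7, 47.5], [385.3, 67.6, 414.9]] [-0.017000000923871994, -0.07900000363588333, 0.996999979019165, 378.093994140625, 35.43199920654297, 57.27000045776367]
```

View pics/low.png

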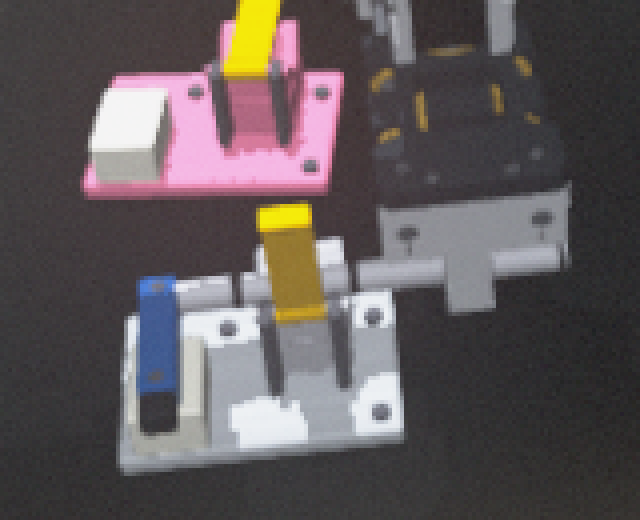

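The side view shows the shaft in the V. The bands at (238,290) and (350,278) straddle the block to within about 3 mm, and the head lies on the pad. At the seating height there was only 2 N of contact, so I'll release, retreat and check.

Run:
```python
from h import *
set_gripper(.45); dwell(.2)
p=read_ee_pos(); line_to([p[0],p[1],p[2]+110],None,v=180)
line_to([p[0]+60,p[1],p[2]+130],None,v=250); print(read_t())
out=np.zeros((560,800,3),np.uint8)
for n in("top","side"):
    im,d=get_image(n); np.savez(f"{n}5.npz",im=im,d=d)
    W=cloud(n,d);Z=W[...,2];H=hsv(im)
    b=(W[...,0]>330)&(W[...,0]<560)&(W[...,1]>-30)&(W[...,1]<110)&(Z>20)&(Z<60)
    B=W[b&(H[...,0]>95)&(H[...,0]<128)&(H[...,1]>90)]; print(n,"head",len(B),np.median(B,0).round(1))
    for i in range(4):
        y=np.median(B[:,1])-24+16*i; q=B[np.abs(B[:,1]-y)<6]; print("   ",np.median(q,0).round(1))
    s=W[b&(W[...,0]>460)&(W[...,0]<548)&(W[...,1]>35)&(W[...,1]<90)]
    print("tail",len(s),np.polyfit(s[:,0],s[:,1],1).round(3),np.polyval(np.polyfit(s[:,0],s[:,1],1),[435.8,505]).round(1),[np.median(s[np.abs(s[:,0]-x)<8,2]).round(1) for x in(470,500,530)],"end",np.percentile(s[:,0],98).round(1))
    yl=(H[...,0]>18)&(H[...,0]<36)&(H[...,1]>150)&(W[...,0]>400)&(W[...,0]<470)&(W[...,1]>5)&(W[...,1]<60)&(Z>58)&(Z<105)
    P=W[yl]; print("strap slope",np.polyfit(P[:,2],P[:,1],1).round(3))
    c=im[225:295,340:440] if n=="top" else im[200:312,180:340]
    c=cv2.resize(c,(400,280 if n=="top" else 280),interpolation=cv2.INTER_CUBIC); out[:280,:400] if 0 else None
    out[140:420,(0 if n=="top" else 400):(400 if n=="top" else 800)]=c
cv2.imwrite("pics/seated.png",out[140:420,:,::-1])
```

```text
23.5333
top head 0 [nan nan nan]
    [nan nan nan]
    [nan nan nan]
    [nan nan nan]
    [nan nan nan]
tail 1 [ 0.044 24.109] [43.5 46.5] [np.float64(nan), np.float64(nan), np.float64(nan)] end 542.8
strap slope [-0.199 47.986]
side head 247 [378.2  38.6  46.4]
    [377.1  13.2  46.2]
    [377.5  30.3  46.5]
    [378.9  47.3  46.5]
    [379.2  62.4  46.6]
tail 428 [-5.4000e-02  8.1008e+01] [57.5 53.8] [np.float64(44.4), np.float64(44.4), np.float64(44.7)] end 546.0
strap slope [-0.191 42.648]
  return _methods._mean(a, axis=axis, dtype=dtype,
  ret = um.true_divide(
  ret = ret.dtype.type(ret / rcount)
<stdin>:14: RankWarning: Polyfit may be poorly conditioned
<stdin>:14: RankWarning: Polyfit may be poorly conditioned
```

View pics/seated.png

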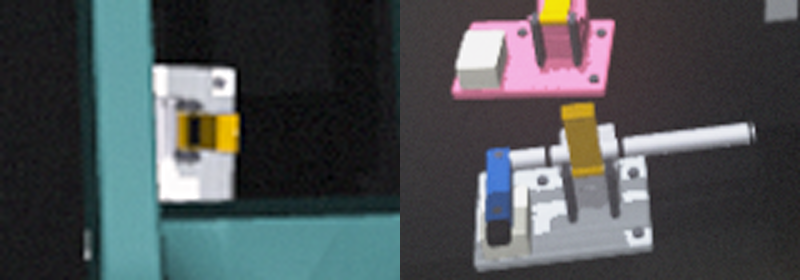

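The shaft lies level (44.4 to 44.7 mm along it), in line with the V, and the head top is level at 46.4 mm. The strap still stands at about 1.765 rad with its hinge at Y≈35.4. Next I'll push it over with closed fingers along its arc, watching the force.

Run:
```python
from h import *
N=nose_length; Hy,Hz,Hx=35.4,50.,434.4
o=(Ro.from_euler('z',1.516)*Ro.from_euler('x',np.pi)).as_rotvec()
def pose(Y,Z): return [Hx+.055*(Y-8-Hy),Y-8,Z+N]   # Y,Z: lower leading finger edge
set_gripper(0,20)
movep(pose(-2,175),o); print(np.round(read_qpos(),2))
line_to(pose(-2,96),None,v=200); f0=np.array(read_ft_force())
def C(t,r=46,g=0.): return Hy+r*np.cos(t)-(2.5+g)*np.sin(t), Hz+r*np.sin(t)+(2.5+g)*np.cos(t)
ok=True
for t in [1.55,1.4]+list(np.arange(1.25,.0,-.15)):
    line_to(pose(*C(t)),None,v=70); f=np.array(read_ft_force())-f0; print(round(t,2),f.round(1))
    if np.linalg.norm(f)>15: ok=False;print("stop");break
if ok:
    for z in np.arange(55,50.4,-.5):
        line_to(pose(Hy+46,z),None,v=20); dwell(.1); f=np.array(read_ft_force())-f0; print(z,f.round(1))
        if f[2]>5: break
p=read_ee_pos(); line_to([p[0],p[1],p[2]+100],None,v=150)
movep([350,300,430],o); print(read_t())
out=np.zeros((280,800,3),np.uint8)
for n,s in(("top",np.s_[225:295,340:440]),("side",np.s_[200:312,180:340])):
    im,d=get_image(n); np.savez(f"{n}6.npz",im=im,d=d)
    W=cloud(n,d);Z=W[...,2];H=hsv(im)
    yl=(H[...,0]>18)&(H[...,0]<36)&(H[...,1]>150)&(W[...,0]>400)&(W[...,0]<470)&(W[...,1]>5)&(W[...,1]<130)&(Z>40)
    P=W[yl]; print(n,"strap",len(P),np.polyfit(P[:,1],P[:,2],1).round(3),np.percentile(P,[3,97],axis=0).round(1).tolist())
    b=(W[...,0]>330)&(W[...,0]<560)&(W[...,1]>-30)&(W[...,1]<110)&(Z>20)&(Z<60)
    B=W[b&(H[...,0]>95)&(H[...,0]<128)&(H[...,1]>90)]; print("head",len(B),np.median(B,0).round(1))
    sh=W[b&(W[...,0]>460)&(W[...,0]<548)&(W[...,1]>35)&(W[...,1]<90)]
    q=np.polyfit(sh[:,0],sh[:,1],1);print("tail",len(sh),q.round(3),np.polyval(q,[435.8,505]).round(1),[np.median(sh[np.abs(sh[:,0]-x)<8,2]).round(1) for x in(470,500,530)],"end",np.percentile(sh[:,0],98).round(1))
    c=im[s]; k=400 if n=="side" else 400; i=0 if n=="top" else 400
    out[:,i:i+400]=cv2.resize(c,(400,280),interpolation=cv2.INTER_CUBIC)
cv2.imwrite("pics/closed.png",out[:,:,::-1])
```

```text
[-0.15 -0.17  1.68  0.    1.63 -0.1 ]
1.55 [-0.3 -0.4  0.3]
1.4 [ 0.5 -0.8  0.6]
1.25 [ 0.2 -0.3 -0.2]
1.1 [ 1.2 -0.1 -0.8]
0.95 [ 0.3 -0.1 -0.6]
0.8 [ 0.9 -1.  -0.6]
0.65 [ 0.9  0.1 -0.9]
0.5 [ 0.1 -0.4  0. ]
0.35 [ 1.7 -0.2 -0.2]
0.2 [-0.1 -0.6  0.3]
0.05 [ 1.  -0.6  0.4]
55.0 [ 0.3 -0.9 -0.1]
54.5 [ 0.5 -0.  -0.5]
54.0 [1.  0.  0.3]
53.5 [ 0.6 -0.4  0. ]
53.0 [ 1.3  0.1 -0.2]
52.5 [-0.3  0.3  1.7]
52.0 [-1.3 -1.   4.9]
51.5 [-1.   0.3  6.8]
34.2667
top strap 263 [-7.0000e-03  5.3941e+01] [[427.1, 33.6, 50.3], [444.1, 98.7, 58.1]]
head 188 [376.1  39.4  47.4]
tail 227 [-4.4000e-02  8.0213e+01] [61.1 58. ] [np.float64(45.9), np.float64(46.3), np.float64(46.2)] end 544.8
side strap 366 [1.8000e-02 5.1464e+01] [[428.2, 31.1, 50.1], [447.8, 98.9, 57.5]]
head 251 [378.1  36.5  46.7]
tail 431 [-5.5000e-02  8.1756e+01] [57.7 53.9] [np.float64(44.6), np.float64(44.4), np.float64(44.6)] end 546.1
```

View pics/closed.png

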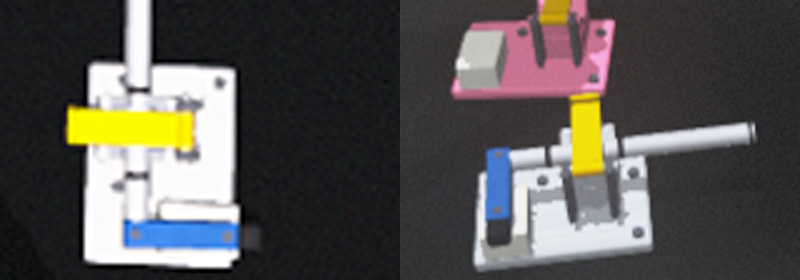

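Strap closed at about 0.01 rad. The bands at (138,92) and (138,175) straddle the strap, and the head is on the pad. I'll check the bystanders numerically, then hand in.

Run:
```python
from h import *
for n,rs in(("side",((390,420,145,185),(378,412,228,285),(252,280,155,190))),("top",((270,297,103,133),(376,403,143,172),(242,270,227,252)))):
    a=np.load(n+"0.npz")["im"].astype(int);b=np.load(n+"6.npz")["im"].astype(int)
    print(n,[round(np.abs(a[r[2]:r[3],r[0]:r[1]]-b[r[2]:r[3],r[0]:r[1]]).mean(),1) for r in rs])
print(read_ft_force(),read_opening(),read_t()); close_job()
```

```text
side [np.float64(2.2), np.float64(2.9), np.float64(2.6)]
top [np.float64(2.7), np.float64(2.8), np.float64(2.1)]
[-0.49339924 -0.48973549 -0.89161122] 0.003660499512773298 34.3667
the job is handed in; nothing more can be done
```

The probe is out of the dock and seated in the V-block with the strap down. I handed the job in at 34.4 s of the 67 s allowed.

**What I did:**
- I gripped the shaft about 124 mm from the corner, lifted it 3 mm and drew it out along a planned path turning clockwise. The lateral wrist force, read after each short step, never passed 1.6 N.
- I lowered the shaft into the V with force checks (about 2 N at seating height) and released it.
- I pushed the strap over with closed fingers and moved the arm clear.

**Last checks:**

| Check | Measured | Limit |
|---|---|---|
| Strap angle | about 0.01–0.02 rad | below 0.12 rad |
| Shaft direction | -0.044 (top camera), -0.055 (side camera), against about -0.055 for the fixture | within 0.1 rad |
| Shaft height along its length | level to within 0.4 mm | not set |
| Head top height | 46.7–47.4 mm, 47 mm expected | within 6 mm |
| Probe position along the V | about 3–4 mm towards the pad | within 12 mm |

The image patches around both bottles and the beaker matched the first pictures to within noise. The wrist force was near zero at the end.

**Disagreements:**
- **Cameras:** they differed by about 3 mm in x, so I used the mean.
- **Position across the V:** raw depth at the V gave shaft y = 61.1 mm from the top camera and 57.7 mm from the side camera, against 61.4 mm estimated for the V. I put the side reading down to that camera seeing only the near face of the round shaft. I took the low force at seating height as a sign that it was centred.

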